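Refit the filter lid of the bench dust extractor

ROBOT

A 7-joint arm with a two-finger parallel gripper is mounted at the origin on the work surface. World frame = base frame: x ahead of the robot, y to its left, z up, the work surface at z = 0. Lengths are in m, angles in rad, forces in N, time in s.
With the tool pointing down it reaches from about 0.425 to 0.925 m from the base axis. Payload 6.8 kg.
Tool frame: the origin (TCP) lies midway between the tips of the shut fingers; the grasp point (between the pads) lies 19 mm behind it; z points along the fingers, y is the line along which they close (so a half turn about z gives the same grasp; the last joint's range is limited). The gripper opens to 85 mm and grips with 20 to 120 N. Pads are 22 mm wide; open, the fingers measure 114 mm over their backs; the gripper's body (76 mm by 85 mm) begins 54 mm behind the grasp point. The pads swing forward as they close: fully open they stand 13 mm farther back than shut.
Start: joints at [-1.333, 0.477, 0.022, 1.555, -0.011, 1.109, -0.083], TCP at [0.229, 0.635, 0.202] pointing down, gripper open.
Joint ranges: [-2.96, 2.96], [-0.34, 2.1], [-1.41, 1.46], [0.24, 2.44], [-1.37, 4.51], [0.17, 1.92], [-2.96, 2.96]. Speed limits (rad/s): [2.39, 2.39, 3.14, 3.14, 3.14, 3.14, 3.14].

INTERFACE

Orientations are given as a unit quaternion [w, x, y, z].
In Python, from station import bot, imaging gives the robot as it stands.
- The arm moves only by the tool move_arm, never from a script. Its argument "commands" is a list that holds one entry, the list of rows, each a list of 7 numbers: the shift along the tool's x, y, z in m, then the turn, a rotation vector about the tool's x, y, z in degrees, then the finger opening in m, from 0 to 0.0854. In form: [[[x, y, z, rx, ry, rz, grip], ...]]. A call has 1 to 20 rows; each row shifts and turns the commanded pose from where the row before left it, along the tool's axes as they then stand; what a row does not reach is not made up. A row lasts 1/8 s, in which the tool goes at most 62.5 mm and 10.7 degrees, less where a joint would pass 70% of its speed; a pose out of reach is approached as far as the arm can. A call is refused whole if a number of a shift passes 0.0625 or a number of a turn 10.7, either way. A call with a gripper value outside its range is refused whole. The fingers move at their own pace and stop on an object; "squeeze" is the grip in N (left out, the last holds). Time passes only in rows, so rows that do not move let the fingers close. It gives the time, the measured TCP pose, the force, the opening and the grip force at its end, in the units of the state.
- bot.get_obs(): the state, without advancing time (a new reading comes with each control period).
- imaging.read_camera(name): name is "side" or "top" or "wrist"; returns the picture (480x640x3 uint8, red, green, blue); there is no depth.
- imaging.calibration(name): a dict with "intrinsics" (3x3 intrinsics, pixels), "extrinsics" (4x4, takes a point from camera to world coordinates); the wrist camera has in their place "mount" (4x4, takes a point from camera to tool coordinates, whose origin is the TCP and whose axes are the flange's). Camera axes: x right, y down, z forward; pixel columns grow to the right and rows downward; lengths in m; the calibration is good to about 2 mm. A picture is of the moment at which its call begins: read the wrist's pose just before it. calibration takes no time and is no camera call.
- bot.hand_in(): hands the job in; it is judged then, once.
The state is a dict: "t": time; "q": joint angles; "joint_vel": joint speeds; "joint_torque": joint torques, N m; "eef_pos": TCP position; "tool_rot": TCP orientation; "contact_force": force on the tool from outside, world axes, zero at the start; "torque": the same for the moment, N m; "gripper_width": opening from 0.0 (shut) to 1.0 (fully open); "grasp_force": force on a finger pad.
Only numpy, scipy, OpenCV 4.12 (cv2) and the standard library are available. Lean on these libraries where they do the work, as an engineer would, in place of code of your own. Each camera call takes 0.05 s, during which the arm holds its last target. There are 200 camera calls.

TASK

Put the loose lid back on the open dust-filter box: hold it tilted and hook its tongue under the box's steel ledge, then swing it down and press its other end until the spring catch snaps over it, so that it is fully home and level. Be gentle: light hand pressure (a kilogram or so) is enough, so never force the lid against the box, and leave the jar, the wood block and the shoehorn where they are. Let go at the end.

Things in the scene. Friction and masses are not known exactly. Their poses are not given: they have to be found in the camera images.
- lid_handle (a point): Centre of the lid's upright black bar handle: 12 mm thick (x), 60 long (y), 28 high. Loose aluminium lid, 0.2 to 0.45 kg, starts flat on the table, handle up (z). From here in mm along its axes: plate (4 thick) x -85 to 65, y +-55, top 14 below, underside 18 below; under it a skirt x -75 to 55, y +-50, and a tongue on the -x edge, both with underside 23 below.
- lid_tongue (a point): Middle of the upper edge of the lid tongue's tip, 99 mm in -x and 18 mm below lid_handle, same axes. The tongue is 80 mm wide (y), 5 mm thick and sticks out 14 mm in -x beyond the edge of the lid's plate.
- filter_box: Base plate of the open grey dust-filter box, fixed; origin on the table under the opening's centre; -x to the steel ledge, +x to the spring catch and hose stub. On it the box stands on screws, its underside 4 to 24 mm above the table: how high is not measured, find it by touch or sight. In mm, heights h from that underside: opening x -80 to 75.5 (end wall, h 59), y +-58 (side walls, h 60).
- box_ledge (a point): Point on the table under the middle of the ledge's edge (box x -80 mm), axes of the box. The ledge is a steel strip across the box, h 56.5 to 60.5 mm (h: see filter_box); under it is a pocket open to the inside and below, 11 mm deep in -x to the front wall (x -91). Lid closed: tongue in it, tip 0 to 2.5 mm from that wall, handle centre at box x 7 to 9.5, y +-3, h 74.
- seal (a joint): How far the black rubber seal frame inside the box is pressed down, in m. It carries the lid's skirt on two bars along x, from x -35 to 65 mm at y +-38 to +-56 mm, top at h 55 mm when free (h: see filter_box). Sprung: 3 N + 1.5 N/mm; about 0.004 when the lid is closed and held down by ledge and catch, hard stop at 0.0055. The filter below reaches h 31 mm.
- catch (a joint): Steel spring catch on the box's +x end, in m: 0 = fully out, 0.010 = pushed right back (+x). Its 44 mm wide nose reaches in to box x 70 mm, h 60 to 74 mm, with a steep slope that the lid's edge drives back (3 to 7 mm) before it springs over the plate. Spring 2 N + 0.4 N/mm. Catch and seal together need some 5 to 12 N pressed down near the lid's end.
- ink_jar: Small closed jar, 48 mm across, 62 mm high, standing on the table; origin at the centre of its underside. Leave alone.
- wood_block: Wooden block 60 x 45 x 35 mm on the table; origin at the centre of its underside. Leave alone.
- shoehorn: Wooden shoehorn about 205 mm long, up to 30 mm wide, 7 mm thick, lying along its x on the table; origin on the table near its middle. Leave alone.
Not all that is in view belongs to the job. Of the things shaped like the part that bears lid_handle, the aluminium one is meant.

How it is judged:
On the way:
1. the lid, held tilted, has its tongue hooked under the ledge (x of lid_tongue in the frame of filter_box below -0.083 m and z of lid_tongue in the frame of filter_box below 0.0815 m and angle between lid_tongue's own z axis and vertical above 0.12 rad), for 0.1 s.
At the end, for the whole second after the job is handed in: The lid lies level (within 0.025 rad) in the box, holding the seal at least 2.5 mm down, its tongue under the ledge (tip at least 4 mm in), the spring catch back out (within 1.5 mm) over the lid's other end, the lid released (x of lid_tongue in the frame of filter_box below -0.084 m and z of lid_tongue in the frame of filter_box below 0.0815 m and angle between lid_handle's own z axis and vertical below 0.025 rad and value of joint seal above 0.0025 m and value of joint catch below 0.0015 m and velocity of joint catch below 0.01 m/s); the robot touches nothing.
It fails at once if the lid is pressed against the box with more than 35 N (contact force between lid and filter_box above 35 N).
It fails at once if the ink jar is moved more than 20 mm (distance of ink_jar from where it was at the start of the episode above 0.02 m).
It fails at once if the wood block is moved more than 20 mm (distance of wood_block from where it was at the start of the episode above 0.02 m).
It fails at once if the shoehorn is moved more than 20 mm (distance of shoehorn from where it was at the start of the episode above 0.02 m).
It also fails if it takes over 69 s, if anything falls off the work surface, if the arm or the gripper's body presses on something with over 40 N, if the wrist force passes 120 N, or if a joint passes its speed limit or range.

## Working session

There is one attempt and no reset: what is moved stays moved. The work goes in short steps, Python scripts to look and compute and a tool call to move; the robot and the scene stay as the last step left them, time stands still between calls to the robot, and variables do not carry over. Pictures are saved under pics/ and viewed, at most 10 in all, crops included, and the job is handed in when it is done.

Besides the shell and the picture viewer there is one more tool, called as name([rows], argument=value, ...), one row to a line, values as JSON. move_arm: Moves the arm, as the interface text tells. Its arguments: {"type":"object","properties":{"commands":{"type":"array","items":{"type":"array","items":{"type":"array","items":{"type":"number"}}}},"squeeze":{"type":"number"}},"required":["commands"]}

```bash
mkdir -p pics; ls; python3 - <<'E'
from station import bot, imaging
import cv2
print(bot.get_obs())
for n in("top","side"):
    im=imaging.read_camera(n); cv2.imwrite(f"pics/{n}0.png",im[:,:,::-1])
    c=imaging.calibration(n); print(n,c)
print(imaging.calibration("wrist"))
E
```

```text
pics
{'t': 0.0, 'q': array([-1.33308574,  0.47778921,  0.02236661,  1.55645012, -0.01148539,
        1.10928148, -0.08306938]), 'joint_vel': array([ 1.62602124e-03, -5.34265695e-04,  1.59683548e-03,  7.97603680e-04,
       -4.93191716e-04, -2.25285785e-03, -6.34701677e-05]), 'joint_torque': array([-2.40086956e-04, -5.96471000e+01,  1.60790976e+00, -2.81190044e+01,
        1.24897700e-02,  9.53016628e-03, -6.20962268e-06]), 'eef_pos': array([0.2286191 , 0.63442701, 0.20053415]), 'tool_rot': array([-7.60459608e-05,  1.72027799e-01,  9.85091685e-01, -8.96592413e-04]), 'contact_force': array([0.21463116, 0.93374861, 0.16986833]), 'torque': array([ 0.0418865 , -0.04046576,  0.03631116]), 'grasp_force': 0.0, 'gripper_width': 0.998586514063162}
top {'intrinsics': array([[510.12100571,   0.        , 306.28212673],
       [  0.        , 510.12100571, 241.07604853],
       [  0.        ,   0.        ,   1.        ]]), 'extrinsics': array([[-2.26270208e-02, -9.92326365e-01,  1.21558228e-01,
         4.25808638e-01],
       [-9.99741840e-01,  2.27104374e-02, -6.99364604e-04,
         4.17299576e
[... 433 characters left out ...]
  [-0.44386559, -0.45355626,  0.77283249, -0.77817527],
       [-0.01320656, -0.85904166, -0.5117353 ,  0.62078568],
       [ 0.        ,  0.        ,  0.        ,  1.        ]])}
{'intrinsics': array([[349.88872864,   0.        , 323.34002394],
       [  0.        , 349.88872864, 235.6653882 ],
       [  0.        ,   0.        ,   1.        ]]), 'mount': array([[-1.06058163e-03, -9.46667222e-01, -3.22211181e-01,
         8.34775377e-02],
       [ 9.99998773e-01, -1.37560291e-03,  7.49998357e-04,
        -4.29445531e-04],
       [-1.15323350e-03, -3.22209990e-01,  9.46667519e-01,
        -1.72650964e-01],
       [ 0.00000000e+00,  0.00000000e+00,  0.00000000e+00,
         1.00000000e+00]])}
```

View pics/top0.png

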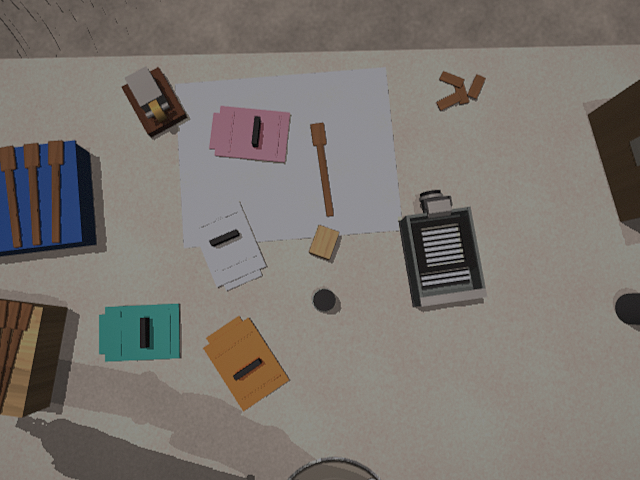

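View pics/side0.png

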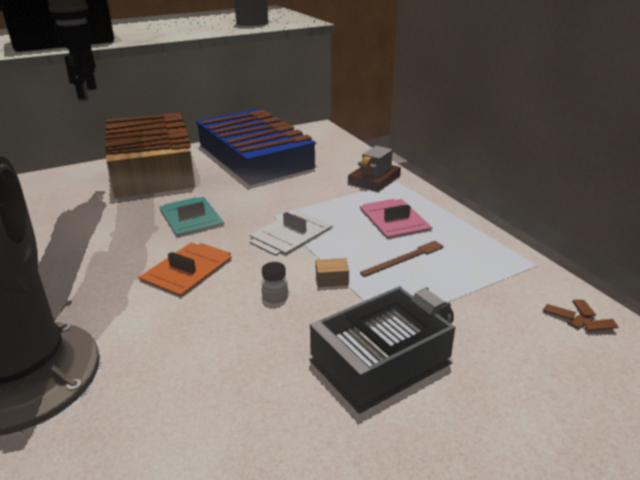

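Candidates (top view): pink (252,135), white/grey metal (232,250), teal (142,332), orange (247,365). The metal-grey one at (232,250) is the aluminium choice; the box is at (440,255), its ledge at the bottom end and its hose stub at the top. I'll check the choice in a close crop.

```bash
python3 - <<'E'
import cv2,numpy as np
im=cv2.imread("pics/top0.png")
a=cv2.resize(im[190:300,180:290],None,fx=5,fy=5,interpolation=cv2.INTER_CUBIC)
b=cv2.resize(im[185:315,390:500],(465,550),interpolation=cv2.INTER_CUBIC)
a=np.clip(a.astype(float)*1.3,0,255).astype('u1')
cv2.imwrite("pics/crop1.png",cv2.resize(np.hstack([a[:, :],np.clip(b*1.6,0,255).astype('u1')]),(800,433)))
E
```

```text
(no output)
```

View pics/crop1.png

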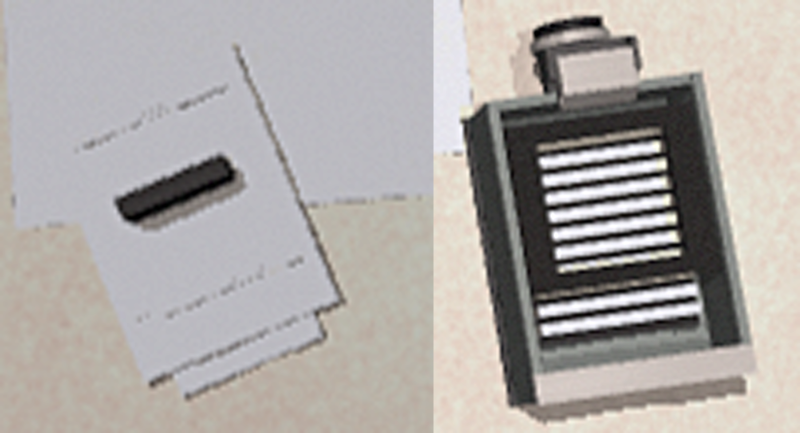

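The close crop confirms the grey aluminium lid: its handle is at about (225,238) in the full picture and its tongue at the lower end, about (245,285). The box ledge edge runs from (421,297) to (485,289).

```bash
cat > h.py <<'E'
import numpy as np, cv2
from station import bot, imaging
from scipy.spatial.transform import Rotation as R
def cam(n,o=None):
    c=imaging.calibration(n)
    if n!="wrist": return c["intrinsics"],c["extrinsics"]
    o=o or bot.get_obs(); T=np.eye(4); q=o["tool_rot"]
    T[:3,:3]=R.from_quat([q[1],q[2],q[3],q[0]]).as_matrix(); T[:3,3]=o["eef_pos"]
    return c["intrinsics"],T@c["mount"]
def ray(C,uv):
    K,E=C; d=E[:3,:3]@np.linalg.solve(K,[uv[0],uv[1],1.]); return E[:3,3],d/np.linalg.norm(d)
def onz(C,uv,z):
    p,d=ray(C,uv); return p+d*(z-p[2])/d[2]
def tri(C1,a,C2,b):
    p,d=ray(C1,a); r,e=ray(C2,b)
    s=np.linalg.lstsq(np.c_[d,-e],r-p,rcond=None)[0]; A=p+d*s[0]; B=r+e*s[1]
    return (A+B)/2,np.linalg.norm(A-B)
def proj(C,P):
    K,E=C; x=K@(E[:3,:3].T@(np.asarray(P)-E[:3,3])); return x[:2]/x[2]
E
python3 - <<'E'
from h import *
T=cam("top");S=cam("side")
im=cv2.imread("pics/top0.png"); m=(im[215:265,195:250].max(2)<60).astype('u1')
cs,_=cv2.findContours(m,0,1); c=max(cs,key=cv2.contourArea)+[195,215]
r=cv2.minAreaRect(c); print(r); c0=onz(T,r[0],.032); print("handle",c0)
box=cv2.boxPoints(r); P=[onz(T,b,.035) for b in box]
for i in range(4): v=P[(i+1)%4]-P[i]; print(np.linalg.norm(v),np.degrees(np.arctan2(v[1],v[0])))
f=lambda x,y:((x-433)/3.33+390,y/3.33+185)
g=lambda x,y:(x/3.94+180,y/3.94+190)
for n,p in dict(tl=(183,398),tr=(325,338),pl=(150,385),pr=(343,300)).items(): print(n,onz(T,g(*p),.005 if n[0]=='t' else .009))
for n,p in dict(ledgeL=(538,378),ledgeR=(750,346),frontL=(540,404),frontR=(755,371),catchNL=(560,107),catchNR=(636,98)).items():
    for z in(.065,.085): print(n,z,f(*p),onz(T,f(*p),z))
E
```

```text
((224.3494110107422, 237.6423797607422), (7.567111968994141, 30.607995986938477), 67.16634368896484)
handle [0.56233221 0.20708457 0.032     ]
0.061642450045715974 -68.12110279068406
0.015552849160061385 -157.87348040189676
0.061538824137565146 111.83932052336615
0.015511137407332825 22.510030035220037
tl [0.45513349 0.2074645  0.005     ]
tr [0.48473715 0.13297281 0.005     ]
pl [0.4621477  0.22398482 0.009     ]
pr [0.50415451 0.12297166 0.009     ]
ledgeL 0.065 (421.5315315315315, 298.51351351351354) [ 0.43046067 -0.17931353  0.065     ]
ledgeL 0.085 (421.5315315315315, 298.51351351351354) [ 0.43036701 -0.17486332  0.085     ]
ledgeR 0.065 (485.1951951951952, 288.9039039039039) [ 0.44616109 -0.30354933  0.065     ]
ledgeR 0.085 (485.1951951951952, 288.9039039039039) [ 0.44575134 -0.29659791  0.085     ]
frontL 0.065 (422.13213213213214, 306.3213213213213) [ 0.41546628 -0.17972227  0.065     ]
frontL 0.085 (422.13213213213214, 306.3213213213213) [ 0.4156745  -0.17526382  0.085     ]
frontR 0.065 (486.6966966966967, 296.4114114114114) [ 0.43164487 -0.30550811  0.065     ]
frontR 0.085 (486.6966966966967, 296.4114114114114) [ 0.43152737 -0.29851725  0.085     ]
catchNL 0.065 (428.1381381381381, 217.13213213213214) [ 0.5895337  -0.20032046  0.065     ]
catchNL 0.085 (428.1381381381381, 217.13213213213214) [ 0.58623747 -0.19544732  0.085     ]
catchNR 0.065 (450.96096096096096, 214.42942942942943) [ 0.5938987  -0.24560379  0.065     ]
catchNR 0.085 (450.96096096096096, 214.42942942942943) [ 0.59051458 -0.23981897  0.085     ]
```

move_arm([
  [[-0.0286,-0.0181,0,0,0,0,0.0854],[-0.0286,-0.0181,0,0,0,0,0.0854],[-0.0286,-0.0181,0,0,0,0,0.0854],[-0.0286,-0.0181,0,0,0,0,0.0854],[-0.0286,-0.0181,0,0,0,0,0.0854],[-0.0286,-0.0181,0,0,0,0,0.0854],[-0.0286,-0.0181,0,0,0,0,0.0854],[-0.0286,-0.0181,0,0,0,0,0.0854],[-0.0286,-0.0181,0,0,0,0,0.0854],[-0.0286,-0.0181,0,0,0,0,0.0854],[-0.0286,-0.0181,0,0,0,0,0.0854],[-0.0286,-0.0181,0,0,0,0,0.0854],[-0.0286,-0.0181,0,0,0,0,0.0854],[-0.0286,-0.0181,0,0,0,0,0.0854],[-0.0286,-0.0181,0,0,0,0,0.0854],[-0.0286,-0.0181,0,0,0,0,0.0854]],
])

```text
t: 2.1
eef_pos: [0.5614, 0.2065, 0.2011]
tool_rot: [-0.0, 0.172, 0.985, -0.0]
contact_force: [0.6, -0.7, 0.4]
gripper_width: 1.0
grasp_force: 0.0
```

move_arm([
  [[0,0,0,0,0,9.66,0.0854],[0,0,0,0,0,9.66,0.0854],[0,0,0,0,0,9.66,0.0854],[0,0,0,0,0,9.66,0.0854],[0,0,0,0,0,9.66,0.0854],[0,0,0,0,0,0,0.0854],[0,0,0,0,0,0,0.0854]],
])

```text
t: 2.98
eef_pos: [0.5609, 0.2076, 0.2013]
tool_rot: [-0.0, 0.559, 0.829, -0.0]
contact_force: [0.0, -0.8, -0.4]
gripper_width: 0.999
grasp_force: 0.0
```

```bash
python3 - <<'E'
from h import *
o=bot.get_obs(); C=cam("wrist",o); im=imaging.read_camera("wrist"); cv2.imwrite("pics/w1.png",im[:,:,::-1])
np.save("w1.npy",C[1]); print(o["t"],o["eef_pos"],o["tool_rot"],o["q"])
print(C[1],proj(C,[.562,.207,.037]))
E
```

```text
2.975 [0.56094806 0.20755403 0.20129137] [-1.03481080e-04  5.58636516e-01  8.29412567e-01 -1.62549205e-04] [-0.74771148  0.36389874  0.37372385  1.76629696 -0.15124522  1.0399694
  0.06593217]
[[ 9.27078493e-01  3.55020479e-01  1.20357495e-01  5.29360919e-01]
 [ 3.74867174e-01 -8.77770568e-01 -2.98317669e-01  2.84401062e-01]
 [-2.62615008e-04  3.21681969e-01 -9.46847740e-01  3.73942122e-01]
 [ 0.00000000e+00  0.00000000e+00  0.00000000e+00  1.00000000e+00]] [324.68715715 206.48506626]
```

View pics/w1.png

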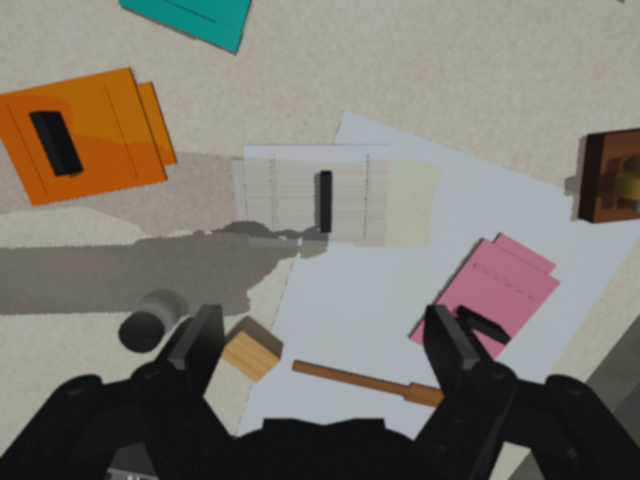

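The wrist view shows the handle upright at (325,202), square to the gripper and about 3 mm toward tool +x, with nothing near it. I'll go down and grip.

move_arm([
  [[0.0025,0,0.03,0,0,0,0.0854],[0,0,0.03,0,0,0,0.07],[0,0,0.03,0,0,0,0.06],[0,0,0.03,0,0,0,0.05],[0,0,0.025,0,0,0,0.04],[0,0,0.02,0,0,0,0.04],[0,0,0.015,0,0,0,0.04],[0,0,0.005,0,0,0,0.04],[0,0,0.002,0,0,0,0.035],[0,0,0,0,0,0,0.025],[0,0,0,0,0,0,0.018],[0,0,0,0,0,0,0.012],[0,0,0,0,0,0,0.006],[0,0,0,0,0,0,0.0],[0,0,0,0,0,0,0.0],[0,0,0,0,0,0,0.0]],
], squeeze=70)

```text
t: 5.03
eef_pos: [0.5602, 0.2098, 0.0145]
tool_rot: [-0.0, 0.56, 0.828, -0.0]
contact_force: [-1.1, 0.6, -0.3]
gripper_width: 0.001
grasp_force: 0.0
```

```bash
python3 - <<'E'
from h import *
a=imaging.read_camera("wrist"); b=imaging.read_camera("top")
b=cv2.resize(b[150:350,130:370],(576,480)); a=a
cv2.imwrite("pics/w2.png",cv2.resize(np.hstack([a,b]),(800,316))[:,:,::-1])
print(bot.get_obs()["gripper_width"],bot.get_obs()["grasp_force"])
E
```

```text
0.0019197231610561395 0.0
```

View pics/w2.png

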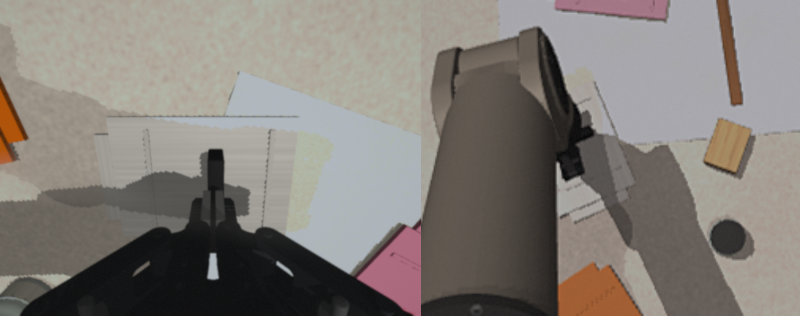

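```bash
python3 - <<'E'
from h import *
o=bot.get_obs();C=cam("wrist",o);p=o["eef_pos"];print(p,o["tool_rot"])
q=o["tool_rot"];M=R.from_quat([q[1],q[2],q[3],q[0]]).as_matrix()
for d in([0,0,0],[0,0,-.0225],[.03,0,-.0225],[-.03,0,-.0225],[.03,0,0.0055]): print(d,proj(C,p+M@d))
a=imaging.read_camera("wrist"); cv2.imwrite("pics/w3.png",np.clip(cv2.resize(a[150:420,200:450],None,fx=2.2,fy=2.2)[:,:,::-1]*1.8,0,255).astype('u1'))
E
```

```text
[0.56019359 0.20980712 0.01446637] [-2.01808678e-05  5.60034274e-01  8.28469439e-01 -1.23338374e-05]
[0, 0, 0] [324.30022011 278.21123823]
[0, 0, -0.0225] [324.42682897 298.57149242]
[0.03, 0, -0.0225] [324.42272638 239.97207264]
[-0.03, 0, -0.0225] [324.43048808 350.83648465]
[0.03, 0, 0.0055] [324.26198616 222.39238053]
```

View pics/w3.png

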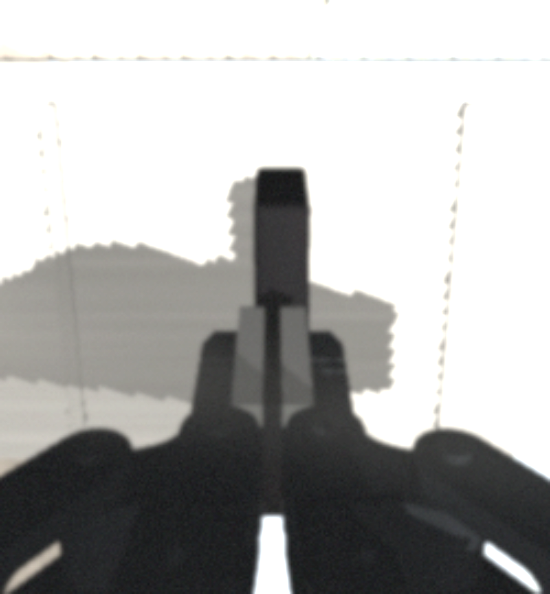

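The fingers are shut above the handle: their tips show at crop row 306 (image row 289), about 30 mm higher than the TCP reading suggests, while the handle is where I expected it. I'll reopen and go down in small steps, watching the force.

move_arm([
  [[0,0,0,0,0,0,0.04],[0,0,0,0,0,0,0.04],[0,0,0,0,0,0,0.04],[0,0,0.003,0,0,0,0.04],[0,0,0.003,0,0,0,0.04],[0,0,0,0,0,0,0.04]],
])

```text
t: 5.92
eef_pos: [0.5599, 0.2097, 0.0081]
tool_rot: [-0.0, 0.56, 0.828, -0.0]
contact_force: [-0.1, 0.1, 0.4]
gripper_width: 0.468
grasp_force: 0.0
```

move_arm([
  [[0,0,0.003,0,0,0,0.04],[0,0,0.003,0,0,0,0.04],[0,0,0,0,0,0,0.04]],
])

```text
t: 6.3
eef_pos: [0.56, 0.2098, 0.0022]
tool_rot: [-0.0, 0.56, 0.828, -0.0]
contact_force: [0.6, -0.2, 0.0]
gripper_width: 0.468
grasp_force: 0.0
```

move_arm([
  [[0,0,0.003,0,0,0,0.04],[0,0,0.002,0,0,0,0.04],[0,0,0,0,0,0,0.04]],
])

```text
t: 6.68
eef_pos: [0.56, 0.2098, -0.0027]
tool_rot: [-0.0, 0.56, 0.829, -0.0]
contact_force: [-0.4, -0.2, -0.5]
gripper_width: 0.467
grasp_force: 0.0
```

move_arm([
  [[0,0,0.003,0,0,0,0.04],[0,0,0.003,0,0,0,0.04],[0,0,0.002,0,0,0,0.04],[0,0,0,0,0,0,0.04]],
])

```text
t: 7.18
eef_pos: [0.5601, 0.2098, -0.0107]
tool_rot: [-0.0, 0.56, 0.828, -0.0]
contact_force: [-0.6, -0.5, 1.0]
gripper_width: 0.469
grasp_force: 0.0
```

move_arm([
  [[0,0,0,0,0,0,0.025],[0,0,0,0,0,0,0.015],[0,0,0,0,0,0,0.008],[0,0,0,0,0,0,0.0],[0,0,0,0,0,0,0.0],[0,0,0,0,0,0,0.0]],
], squeeze=25)

```text
t: 7.92
eef_pos: [0.5608, 0.21, -0.0102]
tool_rot: [0.0, 0.56, 0.828, 0.0]
contact_force: [1.8, 1.6, 4.1]
gripper_width: 0.137
grasp_force: 25.8
```

```bash
python3 - <<'E'
from h import *
a=imaging.read_camera("wrist")[150:420,200:450]; s=imaging.read_camera("side")[110:260,190:400]
x=cv2.resize(a,(375,405)); y=cv2.resize(s,(425,304)); y=np.vstack([y,np.zeros((101,425,3),'u1')])
cv2.imwrite("pics/w4.png",np.clip(np.hstack([x,y])[:,:,::-1]*1.6,0,255).astype('u1'))
E
```

```text
(no output)
```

View pics/w4.png

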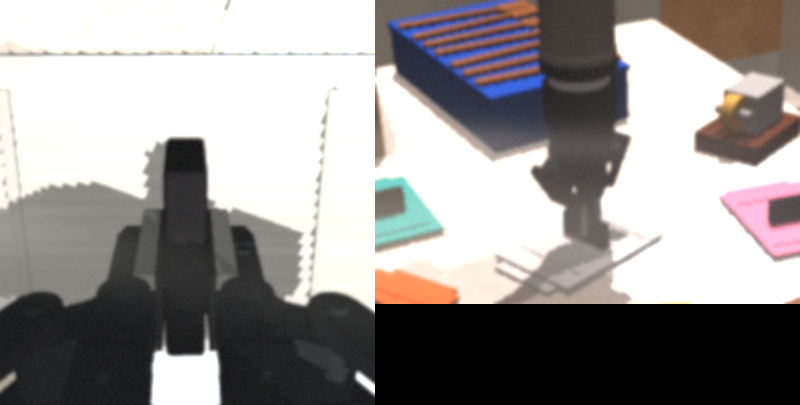

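Gripped at 0.137 opening (11.7 mm, the handle's thickness), with the handle 33 mm behind the reported TCP. Before carrying, I'll make a box crop from both fixed views.

```bash
python3 - <<'E'
import cv2,numpy as np
t=cv2.imread("pics/top0.png")[180:320,390:500]; s=cv2.imread("pics/side0.png")[280:410,300:465]
t=cv2.resize(t,None,fx=3,fy=3,interpolation=cv2.INTER_CUBIC); s=cv2.resize(s,None,fx=2.8,fy=2.8,interpolation=cv2.INTER_CUBIC)
o=np.zeros((420,800,3),'u1'); o[:420,:330]=t; o[:s.shape[0],335:335+s.shape[1]]=s
cv2.imwrite("pics/box.png",np.clip(o*1.9,0,255).astype('u1'))
E
```

```text
(no output)
```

View pics/box.png

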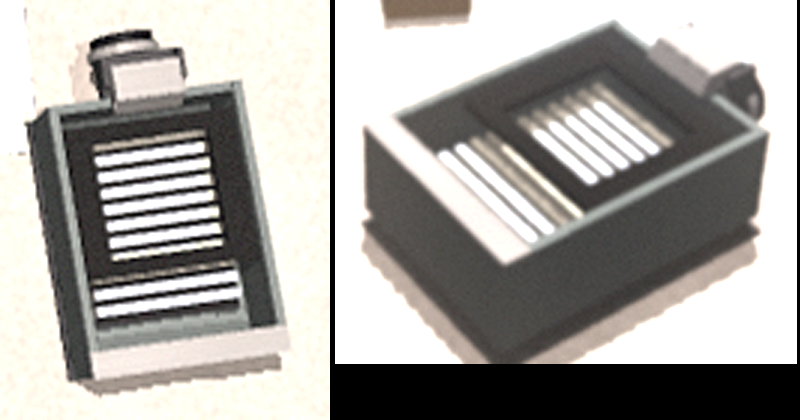

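move_arm([
  [[0,0,0,0,0,0,0.0],[0,0,0,0,0,0,0.0],[0,0,-0.01,0,0,0,0.0],[0,0,-0.02,0,0,0,0.0],[0,0,-0.03,0,0,0,0.0],[0,0,-0.04,0,0,0,0.0],[0,0,-0.04,0,0,0,0.0],[0,0,-0.03,0,0,0,0.0],[0,0,-0.02,0,0,0,0.0],[0,0,0,0,0,0,0.0],[0,0,0,0,0,0,0.0]],
], squeeze=80)

```text
t: 9.4
eef_pos: [0.5592, 0.2095, 0.1788]
tool_rot: [-0.001, 0.56, 0.828, -0.001]
contact_force: [-1.2, 0.6, -4.1]
gripper_width: 0.118
grasp_force: 78.6
```

The lid is up (about 4 N). The crops show the box's rim corners in both views; in the top crop the ledge strip's outer corners are at (96,380) and (288,348), and in the side crop at (365,127) and (503,263).

```bash
python3 - <<'E'
from h import *
T=cam("top");S=cam("side")
t=lambda p:(p[0]/3+390,p[1]/3+180); s=lambda p:((p[0]-335)/2.8+300,p[1]/2.8+280)
pts=dict(FL=((96,380),(365,127)),FR=((288,348),(503,263)),BR=((240,82),(767,130)),BL=((47,110),(612,22)))
P={}
for k,(a,b) in pts.items():
    P[k],e=tri(T,t(a),S,s(b)); print(k,P[k].round(4),round(e,4))
for a,b in(("FR","FL"),("BR","BL"),("FL","BL"),("FR","BR")):
    v=P[b]-P[a]; print(a,b,np.linalg.norm(v),np.degrees(np.arctan2(v[1],v[0])))
print(sum(P.values())/4)
z=np.mean([p[2] for p in P.values()])
iL,iR=onz(T,t((94,352)),z),onz(T,t((286,325)),z); print("ledge inner",iL,iR,(iL+iR)/2)
E
```

```text
FL [ 0.415  -0.1781  0.0714] 0.0002
FR [ 0.4312 -0.3013  0.0717] 0.0026
BR [ 0.6054 -0.2811  0.0731] 0.0009
BL [ 0.5904 -0.1552  0.0683] 0.0011
FR FL 0.12432050543912505 97.51811251902701
BR BL 0.1269208533865957 96.75308927690281
FL BL 0.17699154085903004 7.4321183381185
FR BR 0.1752986471388064 6.614527467702161
[ 0.5105015  -0.22890883  0.07110255]
ledge inner [ 0.43269411 -0.1776877   0.07110255] [ 0.44712361 -0.30176555  0.07110255] [ 0.43990886 -0.23972663  0.07110255]
```

Box found: yaw 7.1°, ledge edge middle about (0.439, −0.239), rim z 0.071, so its underside is about 11 mm up. I'll turn the lid to the box's heading and tilt it 15°.

move_arm([
  [[0,0,0,0,0,7.4,0.0],[0,0,0,0,0,7.4,0.0],[0,0,0,-7.5,0,0,0.0],[0,0,0,-7.5,0,0,0.0],[0,0,0,0,0,0,0.0],[0,0,0,0,0,0,0.0]],
])

```text
t: 10.15
eef_pos: [0.5604, 0.2101, 0.1794]
tool_rot: [0.086, 0.656, 0.743, 0.097]
contact_force: [1.7, -0.0, -3.5]
gripper_width: 0.115
grasp_force: 79.2
```

```bash
cat >> h.py <<'E'
E0=np.array([.4393,-.239]); Y=np.radians(7.1); U=np.array([np.cos(Y),np.sin(Y)]); V=np.array([-U[1],U[0]])
TIP=np.array([-.001,-.099,-.015])
def tool(o):
    q=o["tool_rot"]; return R.from_quat([q[1],q[2],q[3],q[0]]).as_matrix()
def tipbox(o):
    M=tool(o); p=o["eef_pos"]+M@TIP; d=p[:2]-E0
    tilt=np.degrees(np.arcsin(M[2,1])); yaw=np.degrees(np.arctan2(M[1,1],M[0,1]))
    roll=np.degrees(np.arcsin(M[2,0]))
    return np.array([(d@U-.080)*1e3,d@V*1e3,p[2]*1e3]),tilt,yaw,roll
def go(o,bx,by,z):
    M=tool(o); p=o["eef_pos"]+M@TIP; w=np.r_[E0+U*(bx+80)*1e-3+V*by*1e-3,z*1e-3]
    return M.T@(w-p)
E
python3 - <<'E'
from h import *
o=bot.get_obs();print(o["t"],tipbox(o),o["contact_force"],o["gripper_width"])
print(go(o,-73,0,140))
E
```

```text
10.15 (array([ -3.82012475, 429.63853196, 168.46529906]), np.float64(14.910926156850179), np.float64(7.104527938125189), np.float64(-0.017958851534875406)) [ 1.72598123 -0.04874723 -3.54996058] 0.11484998007453703
[-0.4296299  -0.0742078   0.00983624]
```

move_arm([
  [[-0.0268,-0.00464,0.0006,0,0,0,0.0],[-0.0268,-0.00464,0.0006,0,0,0,0.0],[-0.0268,-0.00464,0.0006,0,0,0,0.0],[-0.0268,-0.00464,0.0006,0,0,0,0.0],[-0.0268,-0.00464,0.0006,0,0,0,0.0],[-0.0268,-0.00464,0.0006,0,0,0,0.0],[-0.0268,-0.00464,0.0006,0,0,0,0.0],[-0.0268,-0.00464,0.0006,0,0,0,0.0],[-0.0268,-0.00464,0.0006,0,0,0,0.0],[-0.0268,-0.00464,0.0006,0,0,0,0.0],[-0.0268,-0.00464,0.0006,0,0,0,0.0],[-0.0268,-0.00464,0.0006,0,0,0,0.0],[-0.0268,-0.00464,0.0006,0,0,0,0.0],[-0.0268,-0.00464,0.0006,0,0,0,0.0],[-0.0268,-0.00464,0.0006,0,0,0,0.0],[-0.0268,-0.00464,0.0006,0,0,0,0.0],[0,0,0,0,0,0,0.0],[0,0,0,0,0,0,0.0]],
])

```text
t: 12.4
eef_pos: [0.5451, -0.2245, 0.1509]
tool_rot: [0.086, 0.656, 0.743, 0.098]
contact_force: [-0.3, 0.3, -4.7]
gripper_width: 0.118
grasp_force: 79.2
```

```bash
python3 - <<'E'
from h import *
o=bot.get_obs();print(o["t"],tipbox(o),o["contact_force"],o["gripper_width"])
print(go(o,-72,0,80),go(o,-72,0,61.5))
T=imaging.read_camera("top");S=imaging.read_camera("side")
t=cv2.resize(T[180:320,390:500],None,fx=3,fy=3,interpolation=cv2.INTER_CUBIC); s=cv2.resize(S[210:380,280:440],None,fx=2.8,fy=2.8,interpolation=cv2.INTER_CUBIC)
P=np.zeros((476,800,3),'u1'); P[:420,:330]=t; P[:s.shape[0],335:335+s.shape[1]]=s
cv2.imwrite("pics/hov.png",np.clip(P[:,:,::-1]*1.6,0,255).astype('u1'))
M=tool(o)
for y in(-.04,.04):
    p=o["eef_pos"]+M@(TIP+[y,0,0]); a=proj(cam("top"),p);b=proj(cam("side"),p)
    print("pred top",(a-[390,180])*3,"side",(b-[280,210])*2.8+[335,0])
for x in(-.055,.055):
    p=o["eef_pos"]+M@(TIP+[x,.014,-.004]); a=proj(cam("top"),p);b=proj(cam("side"),p)
    print("plate corner top",(a-[390,180])*3,"side",(b-[280,210])*2.8+[335,0])
E
```

```text
12.4 (array([-72.71963672,   0.35807702, 139.81601933]), np.float64(14.976439804580036), np.float64(7.077601811463467), np.float64(0.02050768423720666)) [-0.30644786  0.28447472 -4.74943283] 0.1177750906999821
[-0.00037927 -0.01476244  0.05797007] [-0.0003859  -0.01954324  0.07584166]
pred top [284.65987228 315.32879301] side [576.86423198 308.53369431]
pred top [152.87122622 334.92082105] side [481.56479287 226.79597003]
plate corner top [309.89340877 290.3272621 ] side [617.73380869 303.36657042]
plate corner top [127.50300893 317.40056942] side [484.80036654 193.22781449]
```

View pics/hov.png

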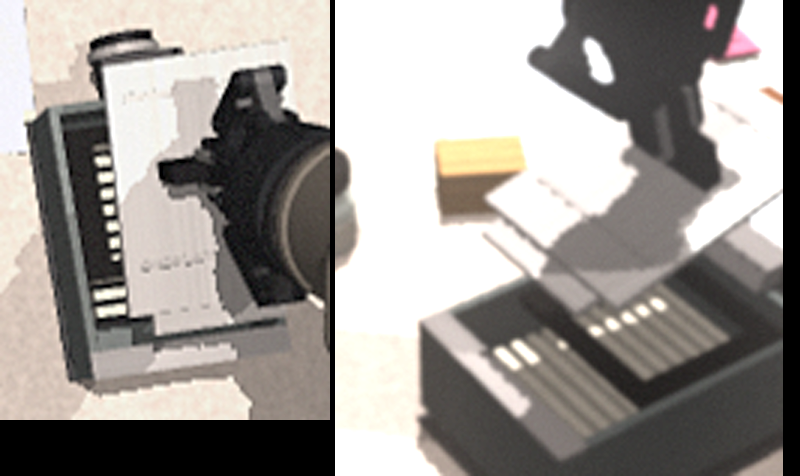

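The hover view shows the tongue's left corner at top (153,337) and side (483,233), within 2 mm of my prediction but about 2 mm lower. I'll lower into the opening.

move_arm([
  [[0,-0.0032,0.012,0,0,0,0.0],[0,-0.0032,0.012,0,0,0,0.0],[0,-0.0032,0.012,0,0,0,0.0],[0,-0.0021,0.008,0,0,0,0.0],[0,-0.0016,0.006,0,0,0,0.0],[0,-0.0013,0.005,0,0,0,0.0],[0,0,0,0,0,0,0.0]],
])

```text
t: 13.38
eef_pos: [0.5444, -0.2242, 0.0938]
tool_rot: [0.086, 0.656, 0.743, 0.098]
contact_force: [-0.2, 0.3, -3.7]
gripper_width: 0.118
grasp_force: 79.1
```

move_arm([
  [[0,-0.0013,0.005,0,0,0,0.0],[0,-0.0013,0.005,0,0,0,0.0],[0,-0.0011,0.004,0,0,0,0.0],[0,-0.0011,0.004,0,0,0,0.0],[0,0,0,0,0,0,0.0]],
])

```text
t: 14.0
eef_pos: [0.5443, -0.2241, 0.075]
tool_rot: [0.086, 0.656, 0.743, 0.098]
contact_force: [0.3, 0.7, -3.5]
gripper_width: 0.117
grasp_force: 79.2
```

```bash
python3 - <<'E'
from h import *
o=bot.get_obs();print(o["t"],tipbox(o),o["contact_force"],o["torque"],o["gripper_width"])
print(go(o,-88,0,63.5))
E
```

```text
14.0 (array([-73.50678812,   0.79431729,  63.96248615]), np.float64(14.962719936048211), np.float64(7.078659686942706), np.float64(0.019199503639605382)) [ 0.33802443  0.71529562 -3.50643294] [-0.05786992  0.41787726 -0.00242706] 0.11707347028608528
[-0.00079857 -0.01412093 -0.00329541]
```

move_arm([
  [[-0.0008,-0.00193,-0.0005,0,0,0,0.0],[0,-0.00193,-0.0005,0,0,0,0.0],[0,-0.00193,-0.0005,0,0,0,0.0],[0,-0.00193,-0.0005,0,0,0,0.0],[0,0,0,0,0,0,0.0]],
])

```text
t: 14.62
eef_pos: [0.5365, -0.2261, 0.0754]
tool_rot: [0.086, 0.656, 0.743, 0.098]
contact_force: [-0.5, -0.6, -4.1]
gripper_width: 0.118
grasp_force: 79.2
```

move_arm([
  [[0,-0.00193,-0.0005,0,0,0,0.0],[0,-0.00193,-0.0005,0,0,0,0.0],[0,-0.00145,-0.0004,0,0,0,0.0],[0,0,0,0,0,0,0.0],[0,0,0,0,0,0,0.0]],
])

```text
t: 15.25
eef_pos: [0.5314, -0.2267, 0.0754]
tool_rot: [0.086, 0.656, 0.743, 0.098]
contact_force: [0.2, -0.0, -5.0]
gripper_width: 0.117
grasp_force: 79.2
```

move_arm([
  [[0,0.0004,-0.0014,0,0,0,0.0],[0,0.0002,-0.001,0,0,0,0.0],[0,0,0,0,0,0,0.0]],
])

```text
t: 15.62
eef_pos: [0.5314, -0.2267, 0.078]
tool_rot: [0.087, 0.656, 0.743, 0.098]
contact_force: [-0.2, 0.3, -3.8]
gripper_width: 0.121
grasp_force: 79.2
```

move_arm([
  [[0,0.0003,-0.001,0,0,0,0.0],[0,0,0,0,0,0,0.0]],
])

```text
t: 15.88
eef_pos: [0.5313, -0.2267, 0.079]
tool_rot: [0.086, 0.656, 0.743, 0.098]
contact_force: [-0.8, 0.1, -3.6]
gripper_width: 0.114
grasp_force: 79.2
```

move_arm([
  [[0,0.0003,-0.001,0,0,0,0.0],[0,0,0,0,0,0,0.0]],
])

```text
t: 16.12
eef_pos: [0.531, -0.2266, 0.0798]
tool_rot: [0.086, 0.656, 0.743, 0.098]
contact_force: [-0.5, -0.9, -6.2]
gripper_width: 0.118
grasp_force: 78.9
```

move_arm([
  [[0,0.0002,-0.0008,0,0,0,0.0],[0,0,0,0,0,0,0.0]],
])

```text
t: 16.38
eef_pos: [0.5308, -0.2266, 0.0804]
tool_rot: [0.086, 0.656, 0.743, 0.098]
contact_force: [-0.4, -0.4, -9.2]
gripper_width: 0.12
grasp_force: 78.7
```

```bash
python3 - <<'E'
from h import *
o=bot.get_obs();print(o["t"],tipbox(o),o["contact_force"],o["torque"],o["gripper_width"])
E
```

```text
16.375 (array([-8.72184373e+01,  2.54544009e-02,  6.93208600e+01]), np.float64(14.947401326848482), np.float64(7.076206740296973), np.float64(0.016246978209811674)) [-0.3959009  -0.41495089 -9.19402726] [-0.20082496  0.51630648  0.01631356] 0.11984933355161104
```

The rising force (−9 N) shows the tongue is under the ledge. I'll ease off and slide in until it touches the front wall.

move_arm([
  [[0,-0.0005,0.0019,0,0,0,0.0],[0,-0.00145,-0.0004,0,0,0,0.0],[0,0,0,0,0,0,0.0]],
])

```text
t: 16.75
eef_pos: [0.53, -0.227, 0.0791]
tool_rot: [0.087, 0.656, 0.743, 0.098]
contact_force: [-0.4, -0.1, -4.2]
gripper_width: 0.114
grasp_force: 79.2
```

move_arm([
  [[0,-0.00095,-0.00025,0,0,0,0.0],[0,0,0,0,0,0,0.0]],
])

```text
t: 17.0
eef_pos: [0.529, -0.227, 0.0789]
tool_rot: [0.087, 0.656, 0.743, 0.098]
contact_force: [1.1, 0.5, -5.0]
gripper_width: 0.121
grasp_force: 79.1
```

move_arm([
  [[0,-0.00095,-0.00025,0,0,0,0.0],[0,0,0,0,0,0,0.0]],
])

```text
t: 17.25
eef_pos: [0.5279, -0.2271, 0.0788]
tool_rot: [0.086, 0.656, 0.743, 0.098]
contact_force: [0.9, -0.2, -5.2]
gripper_width: 0.117
grasp_force: 79.1
```

move_arm([
  [[0,-0.00095,-0.00025,0,0,0,0.0],[0,0,0,0,0,0,0.0]],
])

```text
t: 17.5
eef_pos: [0.5274, -0.2272, 0.079]
tool_rot: [0.087, 0.656, 0.743, 0.098]
contact_force: [2.5, -0.6, -5.7]
gripper_width: 0.116
grasp_force: 78.9
```

```bash
python3 - <<'E'
from h import *
o=bot.get_obs();print(o["t"],tipbox(o),o["contact_force"],o["torque"],o["gripper_width"])
E
```

```text
17.5 (array([-90.5949099 ,  -0.21553479,  67.82470233]), np.float64(15.049030496742226), np.float64(7.096644903448068), np.float64(-0.01965221978653597)) [ 2.45789042 -0.63839378 -5.72979812] [-0.00817583 -0.32184963 -0.01943032] 0.11558089358335517
```

Wall contact is at x −90.5. I'll back off 0.7 mm and swing down about the tip to about 7.5°.

move_arm([
  [[0,0.0007,0.0002,0,0,0,0.0],[0,-0.0006,0.00345,2,0,0,0.0],[0,-0.0006,0.00345,2,0,0,0.0],[0,-0.0006,0.00345,2,0,0,0.0],[0,-0.0004,0.0026,1.5,0,0,0.0],[0,0,0,0,0,0,0.0]],
])

```text
t: 18.25
eef_pos: [0.5283, -0.2268, 0.0653]
tool_rot: [0.043, 0.66, 0.748, 0.049]
contact_force: [2.3, 0.1, -3.5]
gripper_width: 0.116
grasp_force: 79.3
```

```bash
python3 - <<'E'
from h import *
o=bot.get_obs();print(o["t"],tipbox(o),o["contact_force"],o["torque"],o["gripper_width"])
E
```

```text
18.25 (array([-9.02514753e+01,  5.79421130e-02,  6.73462187e+01]), np.float64(7.445066568882763), np.float64(7.135292353866995), np.float64(0.0018101185986152222)) [ 2.34472988  0.07532103 -3.53243215] [ 0.08276198 -0.31166597 -0.09451034] 0.11648616504436295
```

move_arm([
  [[0,0.0002,0.0017,1,0,0,0.0],[0,0,0,0,0,0,0.0]],
])

```text
t: 18.5
eef_pos: [0.5283, -0.2269, 0.0638]
tool_rot: [0.037, 0.661, 0.748, 0.042]
contact_force: [1.7, 0.5, -3.8]
gripper_width: 0.115
grasp_force: 79.3
```

move_arm([
  [[0,0,0.0017,1,0,0,0.0],[0,0,0,0,0,0,0.0]],
])

```text
t: 18.75
eef_pos: [0.5287, -0.227, 0.0623]
tool_rot: [0.031, 0.661, 0.749, 0.036]
contact_force: [-0.0, 0.7, -1.2]
gripper_width: 0.117
grasp_force: 79.6
```

```bash
python3 - <<'E'
from h import *
o=bot.get_obs();print(o["t"],tipbox(o),o["contact_force"],o["torque"],o["gripper_width"])
E
```

```text
18.75 (array([-89.82790587,  -0.16891549,  67.77960465]), np.float64(5.450683624702284), np.float64(7.098901287084696), np.float64(0.0055146281010171345)) [-0.04402693  0.69167053 -1.16936344] [ 0.1346948   0.16457353 -0.02584494] 0.11727087634785545
```

The catch and seal are now taking the lid's weight. I'll release, retreat and shut the fingers for pressing.

move_arm([
  [[0,0,0,0,0,0,0.01],[0,0,0,0,0,0,0.016],[0,0,0,0,0,0,0.025],[0,0,0,0,0,0,0.035],[0,0,0,0,0,0,0.035],[0,0,-0.01,0,0,0,0.035],[0,0,-0.02,0,0,0,0.035],[0,0,-0.03,0,0,0,0.035],[0,0,-0.02,5.45,0,0,0.035],[0,0,-0.01,0,0,0,0.0],[0,0,0,0,0,0,0.0]],
])

```text
t: 20.12
eef_pos: [0.5214, -0.2281, 0.1527]
tool_rot: [0.001, 0.662, 0.749, 0.001]
contact_force: [0.5, 0.8, -0.4]
gripper_width: 0.005
grasp_force: 0.0
```

```bash
python3 - <<'E'
from h import *
o=bot.get_obs();print(o["t"],o["q"],tipbox(o)[1:],o["eef_pos"],o["contact_force"],o["gripper_width"])
T=imaging.read_camera("top");S=imaging.read_camera("side")
t=cv2.resize(T[180:320,390:500],None,fx=3,fy=3,interpolation=cv2.INTER_CUBIC); s=cv2.resize(S[210:380,280:450],None,fx=2.7,fy=2.7,interpolation=cv2.INTER_CUBIC)
P=np.zeros((476,800,3),'u1'); P[:420,:330]=t; P[:s.shape[0],335:335+s.shape[1]]=s
cv2.imwrite("pics/rel.png",np.clip(P[:,:,::-1]*1.6,0,255).astype('u1'))
E
```

```text
20.125 [-0.17870659  0.40534865  0.62168667  1.89700919 -0.29330654  0.92670303
  0.705918  ] (np.float64(0.20579503537776928), np.float64(7.089297283469901), np.float64(-0.015731938637238634)) [ 0.52137713 -0.22809592  0.15273192] [ 0.51496909  0.80159641 -0.40246695] 0.005310009117025416
```

View pics/rel.png

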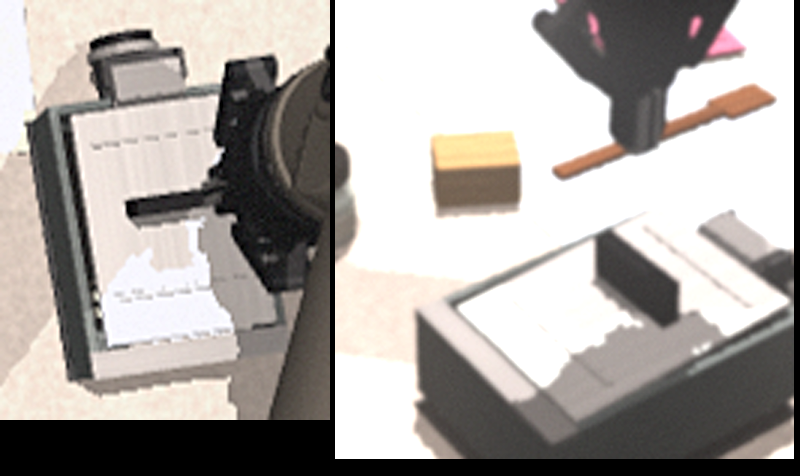

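The release view shows the lid in the opening: handle at top (165,205), tongue edge under the ledge strip, far end resting on the catch. I'll turn the shut fingers a quarter turn and go over the lid's end.

move_arm([
  [[0,0.0177,0,0,0,0,0.0],[0,0.0177,0,0,0,0,0.0],[0,0.0178,0,0,0,0,0.0],[0,0,0,0,0,9,0.0],[0,0,0,0,0,9,0.0],[0,0,0,0,0,9,0.0],[0,0,0,0,0,9,0.0],[0,0,0,0,0,9,0.0],[0,0,0,0,0,9,0.0],[0,0,0,0,0,9,0.0],[0,0,0,0,0,9,0.0],[0,0,0,0,0,9,0.0],[0,0,0,0,0,9,0.0],[0,0,0.03,0,0,0,0.0],[0,0,0.015,0,0,0,0.0],[0,0,0,0,0,0,0.0]],
])

```text
t: 22.22
eef_pos: [0.5738, -0.2209, 0.1057]
tool_rot: [-0.0, 0.998, 0.062, -0.001]
contact_force: [0.5, -0.0, -0.6]
gripper_width: 0.002
grasp_force: 0.0
```

move_arm([
  [[0,0,0.006,0,0,0,0.0],[0,0,0.006,0,0,0,0.0],[0,0,0.005,0,0,0,0.0],[0,0,0.004,0,0,0,0.0],[0,0,0.003,0,0,0,0.0],[0,0,0,0,0,0,0.0]],
])

```text
t: 22.98
eef_pos: [0.5739, -0.2213, 0.0828]
tool_rot: [-0.0, 0.998, 0.062, 0.0]
contact_force: [0.6, 0.1, 0.3]
gripper_width: 0.002
grasp_force: 0.0
```

move_arm([
  [[0,0,0.003,0,0,0,0.0],[0,0,0.003,0,0,0,0.0],[0,0,0.002,0,0,0,0.0],[0,0,0,0,0,0,0.0]],
])

```text
t: 23.48
eef_pos: [0.5739, -0.2213, 0.0748]
tool_rot: [-0.0, 0.998, 0.062, 0.0]
contact_force: [0.2, -0.1, -1.0]
gripper_width: 0.001
grasp_force: 0.0
```

move_arm([
  [[0,0,0.002,0,0,0,0.0],[0,0,0.002,0,0,0,0.0],[0,0,0,0,0,0,0.0]],
])

```text
t: 23.85
eef_pos: [0.5739, -0.2213, 0.0708]
tool_rot: [-0.0, 0.998, 0.062, 0.0]
contact_force: [0.3, 0.5, 0.4]
gripper_width: 0.004
grasp_force: 0.0
```

move_arm([
  [[0,0,0.002,0,0,0,0.0],[0,0,0.002,0,0,0,0.0],[0,0,0,0,0,0,0.0]],
])

```text
t: 24.22
eef_pos: [0.5739, -0.2213, 0.0668]
tool_rot: [-0.0, 0.998, 0.062, 0.0]
contact_force: [0.5, 0.3, 0.2]
gripper_width: 0.001
grasp_force: 0.0
```

move_arm([
  [[0,0,0.0015,0,0,0,0.0],[0,0,0.0015,0,0,0,0.0],[0,0,0,0,0,0,0.0]],
])

```text
t: 24.6
eef_pos: [0.574, -0.2213, 0.0638]
tool_rot: [-0.0, 0.998, 0.062, 0.0]
contact_force: [-0.5, -0.1, 0.6]
gripper_width: -0.001
grasp_force: 0.0
```

move_arm([
  [[0,0,0.0015,0,0,0,0.0],[0,0,0.0015,0,0,0,0.0],[0,0,0,0,0,0,0.0]],
])

```text
t: 24.98
eef_pos: [0.574, -0.2213, 0.0608]
tool_rot: [-0.0, 0.998, 0.062, 0.0]
contact_force: [-0.5, -0.4, 0.8]
gripper_width: -0.002
grasp_force: 0.0
```

move_arm([
  [[0,0,0.0015,0,0,0,0.0],[0,0,0.0015,0,0,0,0.0],[0,0,0,0,0,0,0.0]],
])

```text
t: 25.35
eef_pos: [0.574, -0.2213, 0.0579]
tool_rot: [-0.0, 0.998, 0.062, 0.0]
contact_force: [0.5, 0.0, 0.1]
gripper_width: -0.0
grasp_force: 0.0
```

move_arm([
  [[0,0,0.0015,0,0,0,0.0],[0,0,0.001,0,0,0,0.0],[0,0,0,0,0,0,0.0]],
])

```text
t: 25.72
eef_pos: [0.574, -0.2213, 0.0554]
tool_rot: [-0.0, 0.998, 0.062, 0.0]
contact_force: [0.7, -0.2, 0.4]
gripper_width: -0.004
grasp_force: 0.0
```

move_arm([
  [[0,0,0.001,0,0,0,0.0],[0,0,0.001,0,0,0,0.0],[0,0,0,0,0,0,0.0]],
])

```text
t: 26.1
eef_pos: [0.574, -0.2213, 0.0534]
tool_rot: [-0.0, 0.998, 0.062, 0.0]
contact_force: [0.8, 0.2, 0.8]
gripper_width: -0.001
grasp_force: 0.0
```

move_arm([
  [[0,0,0.001,0,0,0,0.0],[0,0,0.001,0,0,0,0.0],[0,0,0,0,0,0,0.0]],
])

```text
t: 26.48
eef_pos: [0.5742, -0.2215, 0.0517]
tool_rot: [0.0, 0.998, 0.062, 0.001]
contact_force: [0.4, -0.3, 3.2]
gripper_width: 0.001
grasp_force: 1.4
```

move_arm([
  [[0,0,0.001,0,0,0,0.0],[0,0,0.001,0,0,0,0.0],[0,0,0,0,0,0,0.0]],
])

```text
t: 26.85
eef_pos: [0.5744, -0.2215, 0.0496]
tool_rot: [0.0, 0.998, 0.062, 0.001]
contact_force: [0.7, 0.6, 4.0]
gripper_width: -0.003
grasp_force: 1.9
```

move_arm([
  [[0,0,0.001,0,0,0,0.0],[0,0,0.001,0,0,0,0.0],[0,0,0,0,0,0,0.0]],
])

```text
t: 27.22
eef_pos: [0.574, -0.2213, 0.0472]
tool_rot: [-0.0, 0.998, 0.062, 0.0]
contact_force: [1.6, 0.2, 0.7]
gripper_width: 0.003
grasp_force: 0.6
```

move_arm([
  [[0,0,0.001,0,0,0,0.0],[0,0,0,0,0,0,0.0]],
])

```text
t: 27.48
eef_pos: [0.5739, -0.2213, 0.0463]
tool_rot: [-0.0, 0.998, 0.062, 0.0]
contact_force: [0.7, -0.3, 1.1]
gripper_width: -0.002
grasp_force: 0.4
```

move_arm([
  [[0,0,0.001,0,0,0,0.0],[0,0,0,0,0,0,0.0]],
])

```text
t: 27.72
eef_pos: [0.5739, -0.2213, 0.0454]
tool_rot: [-0.0, 0.998, 0.062, 0.0]
contact_force: [0.4, -0.0, 0.5]
gripper_width: 0.003
grasp_force: 0.6
```

move_arm([
  [[0,0,0.001,0,0,0,0.0],[0,0,0,0,0,0,0.0]],
])

```text
t: 27.98
eef_pos: [0.574, -0.2213, 0.0445]
tool_rot: [-0.0, 0.998, 0.062, 0.0]
contact_force: [0.2, 0.5, 1.5]
gripper_width: 0.006
grasp_force: 1.0
```

move_arm([
  [[0,0,0.001,0,0,0,0.0],[0,0,0,0,0,0,0.0]],
])

```text
t: 28.22
eef_pos: [0.574, -0.2213, 0.0436]
tool_rot: [-0.0, 0.998, 0.062, 0.0]
contact_force: [-0.1, 1.3, 5.0]
gripper_width: 0.001
grasp_force: 2.3
```

move_arm([
  [[0,0,0.001,0,0,0,0.0],[0,0,0,0,0,0,0.0]],
])

```text
t: 28.48
eef_pos: [0.5741, -0.2213, 0.0427]
tool_rot: [-0.0, 0.998, 0.062, 0.0]
contact_force: [-1.3, 2.0, 5.7]
gripper_width: -0.004
grasp_force: 3.0
```

move_arm([
  [[0,0,0.001,0,0,0,0.0],[0,0,0,0,0,0,0.0]],
])

```text
t: 28.72
eef_pos: [0.5741, -0.2213, 0.0423]
tool_rot: [-0.0, 0.998, 0.062, 0.001]
contact_force: [-2.4, 2.8, 10.9]
gripper_width: 0.001
grasp_force: 5.6
```

move_arm([
  [[0,0,0.0007,0,0,0,0.0],[0,0,0,0,0,0,0.0]],
])

```text
t: 28.98
eef_pos: [0.5741, -0.2213, 0.0422]
tool_rot: [-0.001, 0.998, 0.062, 0.001]
contact_force: [-4.0, 3.9, 16.2]
gripper_width: -0.001
grasp_force: 8.3
```

move_arm([
  [[0,0,0.0007,0,0,0,0.0],[0,0,0,0,0,0,0.0]],
])

```text
t: 29.22
eef_pos: [0.5742, -0.2214, 0.0421]
tool_rot: [-0.001, 0.998, 0.062, 0.001]
contact_force: [-5.9, 5.0, 21.3]
gripper_width: -0.003
grasp_force: 11.0
```

```bash
python3 - <<'E'
from h import *
o=bot.get_obs();print(o["t"],o["contact_force"],o["torque"],o["eef_pos"])
# measure handle/plate by side+top pictures: save for masks
for n in("top","side"): cv2.imwrite(f"pics/p_{n}.png",imaging.read_camera(n)[:,:,::-1])
E
```

```text
29.225 [-5.88007937  5.0154452  21.31796921] [1.14094626 1.32215809 0.02786072] [ 0.57423219 -0.22140437  0.04207851]
```

A firm stop at 21 N, consistent with fully down. I'll lift off and touch again at the same spot to see whether the lid stays down.

move_arm([
  [[0,0,-0.003,0,0,0,0.0],[0,0,-0.01,0,0,0,0.0],[0,0,-0.007,0,0,0,0.0],[0,0,0,0,0,0,0.0],[0,0,0.008,0,0,0,0.0],[0,0,0.0055,0,0,0,0.0],[0,0,0,0,0,0,0.0]],
])

```text
t: 30.2
eef_pos: [0.5734, -0.2211, 0.0456]
tool_rot: [-0.0, 0.998, 0.062, -0.0]
contact_force: [-0.1, 0.2, 0.6]
gripper_width: 0.002
grasp_force: 0.0
```

move_arm([
  [[0,0,0.001,0,0,0,0.0],[0,0,0.001,0,0,0,0.0],[0,0,0,0,0,0,0.0]],
])

```text
t: 30.58
eef_pos: [0.5741, -0.2214, 0.0446]
tool_rot: [-0.0, 0.998, 0.062, 0.0]
contact_force: [-0.3, -0.7, 0.3]
gripper_width: 0.001
grasp_force: 0.0
```

move_arm([
  [[0,0,0.001,0,0,0,0.0],[0,0,0,0,0,0,0.0]],
])

```text
t: 30.82
eef_pos: [0.5742, -0.2214, 0.0439]
tool_rot: [-0.0, 0.998, 0.062, 0.001]
contact_force: [-0.3, 0.6, 3.4]
gripper_width: -0.001
grasp_force: 1.5
```

move_arm([
  [[0,0,0.001,0,0,0,0.0],[0,0,0,0,0,0,0.0]],
])

```text
t: 31.08
eef_pos: [0.5742, -0.2215, 0.043]
tool_rot: [-0.0, 0.998, 0.062, 0.001]
contact_force: [-1.3, 1.5, 4.8]
gripper_width: -0.0
grasp_force: 2.8
```

It stays down (contact at 0.0442, against 0.052 before). I'll touch the ledge side as well to check that it's level.

move_arm([
  [[0,0,-0.025,0,0,0,0.0],[0,0,-0.032,0,0,0,0.0],[-0.035,0,0,0,0,0,0.0],[-0.036,0,0,0,0,0,0.0],[-0.035,0,0,0,0,0,0.0],[0,0,0.025,0,0,0,0.0],[0,0,0.02,0,0,0,0.0],[0,0,0.008,0,0,0,0.0],[0,0,0,0,0,0,0.0]],
])

```text
t: 32.2
eef_pos: [0.4687, -0.2345, 0.0463]
tool_rot: [-0.0, 0.998, 0.062, 0.0]
contact_force: [-0.7, 0.0, 0.3]
gripper_width: -0.001
grasp_force: 0.0
```

move_arm([
  [[0,0,0.001,0,0,0,0.0],[0,0,0.001,0,0,0,0.0],[0,0,0,0,0,0,0.0]],
])

```text
t: 32.58
eef_pos: [0.4691, -0.2344, 0.0447]
tool_rot: [0.0, 0.998, 0.062, 0.001]
contact_force: [-0.6, 0.0, 0.3]
gripper_width: -0.004
grasp_force: 0.0
```

move_arm([
  [[0,0,0.001,0,0,0,0.0],[0,0,0,0,0,0,0.0]],
])

```text
t: 32.83
eef_pos: [0.4691, -0.2345, 0.0438]
tool_rot: [-0.0, 0.998, 0.062, 0.001]
contact_force: [-0.3, 0.9, 4.5]
gripper_width: 0.001
grasp_force: 2.0
```

The ledge side touches at 0.0443, so the lid is level and latched at both ends. I'll retreat and hand in.

move_arm([
  [[0,0,-0.005,0,0,0,0.0],[0,0,-0.03,0,0,0,0.0],[0,0,-0.05,0,0,0,0.0],[0,0,-0.05,0,0,0,0.0],[0,0,0,0,0,0,0.0],[0,0,0,0,0,0,0.0],[0,0,0,0,0,0,0.0]],
])

```text
t: 33.7
eef_pos: [0.4679, -0.2339, 0.1774]
tool_rot: [-0.0, 0.998, 0.062, -0.001]
contact_force: [0.9, -0.9, 0.3]
gripper_width: -0.001
grasp_force: 0.0
```

```bash
python3 - <<'E'
from h import *
print(bot.get_obs()["contact_force"]); print(bot.hand_in())
E
```

```text
[ 0.88169704 -0.86914434  0.28644813]
the job is handed in; nothing more can be done
None
```

I hooked the aluminium lid under the ledge, pressed it down, let go and handed the job in at about 34 s. Touch checks found it level and staying down at both ends, but I did not see the catch itself and no verdict came back.

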